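# Clamp the glued printer foot

## Task

Draw the aluminium printer leg out of the plywood rack, put it down and take it again by its bare end, so that you can lay its freshly glued lime-green foot squarely on the clamp's steel anvil, between the lime stops and under the pad. Slide the clamp's jaw down onto the foot until its arm tilts and binds on the bar, and only then screw the orange handle clockwise until the foot is held tight; leave it clamped and let go. Do not disturb the glue bottle, the filament spool or the screwdriver.

Things in the scene. Friction and masses are not known exactly. Their poses are not given: they have to be found in the camera images.
- rack: Fixed low plywood stock rack, 184 mm wide (x), 138 mm deep (y), top 50 mm high. Origin: on the table, middle of the mouth of the middle slot (lime mark above). Slots 40 mm wide and high run along its +y and have no floor. The leg lies in the middle slot with only its foot outside, on the -y side; draw it out towards the rack's -y, 115 mm or more until it is clear. Other slots: stock, all inside.
- leg: The loose printer leg (about 0.24 kg): 160 mm long. Origin: underside, middle of the foot. Foot: lime-green block 42 mm (x) by 48 mm (y) by 40 mm high, y from -24 to +24 mm. Bare aluminium profile, 30 mm wide (x) by 30 mm high, from y = +24 to y = +136 mm; undersides level. z up as it lies.
- foot (a point): Centre of the leg's lime foot, half-way up (20 mm above its underside). Axes as the leg's.
- bare_end (a point): Centre of the bare aluminium part where it should be held for laying it in the clamp: 105 mm from the foot's centre along the leg's y, 15 mm above the underside. When the leg lies in the clamp this part overhangs the board, with free air under and beside it.
- anvil (a point): Middle of the fixed clamp's steel anvil, on its board, 18 mm above the table, under the pad. z up; x points along the arm to the steel bar, 120 mm away and 184 mm tall. The leg must lie with its foot centred here and its bare part along this +y. Board: x -65 to 155, y -60 to 60 mm. Lime stops 12 mm high: behind the foot (face y = -31 mm) and cheeks beside the bare part (y 32 to 52, x = +-20 mm).
- jaw (a joint): How far the jaw has slid down the bar, m. At 0 the pad face is 102 mm above the anvil; starts at 0 to 0.015. With the foot on the anvil the pad touches it at about 0.062 and binds at about 0.066. Bring the leg in under the pad, over the 12 mm stops, held by its bare end: the gripper does not fit under the jaw. The jaw stays where it is left and takes 2 to 4 N to push down; limit 0.09.
- boom (a joint): Tilt of the jaw's blue arm, rad: 0 level, grows as the pad end is lifted (limit 0.12). It has about 0.035 rad of slack; then the collar bites on the bar and cannot slide up. Pressing down on the push mark with 5 to 20 N when the pad lies on the foot makes the arm tilt about 0.035 to 0.045 rad and bind, and it stays so. Screwing tilts it a little more, to about 0.06.
- push (a point): Centre of the lime push mark (34 by 20 mm) on top of the blue arm (arm 24 mm wide, 24 mm high), 55 mm from the bar's axis towards the handle: press down here with closed fingers. The collar round the bar (44 by 28 mm) stands 17 mm higher than the mark, the handle's top 62 mm higher.
- spindle: Clamp screw with the black rubber-sprung pad (28 mm wide; gives 1 mm per 12 N), at the arm's end, 120 mm from the bar. The pad does not turn. Origin on the screw axis, 32 mm above the pad's face, level with the middle of the arm.
- grip (a point): Centre of the upright round orange handle, 32 mm in diameter and 45 mm high, on the screw axis, half-way up; its underside is 17 mm above the top of the arm's end. Free all round: it can be gripped from above at any yaw. Its top starts 211 to 226 mm above the table, so pass well over it on the way to the rack: it must not be turned before the jaw is bound.
- handle (a joint): Turn of the orange handle, rad: starts at 0, grows clockwise seen from above, which drives the pad down 8 mm a turn (limit 12). It turns with 0.1 to 0.12 N m and stays where it is left. After the jaw is bound about half a turn (3 to 4 rad) makes it tight (over 12 N); somewhat more does no harm.
- glue: Bystander: loose glue bottle, 52 mm in diameter, about 130 mm tall, white with blue cap. Origin at its underside.
- spool: Bystander: loose filament spool lying flat, 150 mm in diameter, 50 mm high, green and black. Origin at its underside.
- driver: Bystander: loose screwdriver lying on the table.
Not all that is in view belongs to the job. Of the things that look like the leg, the larger one is meant.

How it is judged:
By the outcome, as a careful person would: the job done as asked, in the order asked, and still so for the second after the job is handed in, with the robot touching nothing.
It also fails if it takes over 72 s, if anything falls off the work surface, if the arm or the gripper's body presses on something with over 40 N, if the wrist force passes 120 N, or if a joint passes its speed limit or range.

## Robot

A 6-joint arm with a two-finger parallel gripper is mounted at the origin on the work surface. World frame = base frame: x ahead of the robot, y to its left, z up, the work surface at z = 0. Lengths are in m, angles in degrees, forces in N, time in s.
With the tool pointing down it reaches from about 0.275 to 0.85 m from the base axis. Payload 19 kg.
Tool frame: the origin (TCP) lies on the centre line of the jaws, within the pads' length; the fingertips stand 22 mm ahead of it and the grasp point (between the pads) lies 3 mm ahead of it; z points along the fingers, y is the line along which they close (so a half turn about z gives the same grasp; the last joint's range is limited). The gripper opens to 85 mm and grips with 20 to 120 N. Pads are 22 mm wide; open, the fingers measure 114 mm over their backs; the gripper's body (76 mm by 85 mm) begins 54 mm behind the grasp point. The pads swing forward as they close: fully open they stand 13 mm farther back than shut.
Start: joints at [69.442, 8.623, 82.357, -0, 89.026, -7.678], TCP at [0.128, 0.561, 0.253] pointing down, gripper open.
Joint ranges: [-160.23, 160.23], [-39.13, 120.54], [6.94, 153.29], [-79.49, 259.48], [9.18, 160.14], [-161.06, 161.06]. Speed limits (degrees/s): [108.29, 108.29, 127.2, 172.46, 172.46, 172.46].

## Interface

Orientations are given as a 3x3 rotation matrix whose columns are the frame's x, y, z axes.
In Python, from workcell import arm gives the robot as it stands. The module is installed in compiled form; this text tells all that it offers.
- The arm moves only by the tool jog_arm, never from a script. Its arguments are lists of equal length, an entry for each row: "dp": the shift along the tool's x, y, z in mm, a list of three; "angular": the turn, a rotation vector about the tool's x, y, z in degrees, a list of three. A call has 1 to 10 rows; each row shifts and turns the commanded pose from where the row before left it, along the tool's axes as they then stand; what a row does not reach is not made up. A row lasts 1/12 s, in which the tool goes at most 41.7 mm and 7.16 degrees, less where a joint would pass 70% of its speed; a pose out of reach is approached as far as the arm can. A call with a gripper value outside its range is refused whole. "hand" is the finger opening in mm, from 0 to 85.4, set as the call begins (left out, the last holds). The fingers move at their own pace and stop on an object; "squeeze" is the grip in N (left out, the last holds). Time passes only in rows, so rows that do not move let the fingers close. It gives the time, the measured TCP pose, the force, the opening and the grip force at its end, in the units of the state.
- arm.state(): the state, without advancing time (a new reading comes with each control period).
- arm.grab_frame(name): name is "side" or "top" or "wrist"; returns the picture (480x640x3 uint8, blue, green, red); there is no depth.
- arm.get_calibration(name): a dict with "intrinsics" (3x3 intrinsics, pixels), "rvec" (rotation vector, rad) and "tvec" (3), from world to camera coordinates, as OpenCV has them. Camera axes: x right, y down, z forward; pixel columns grow to the right and rows downward; lengths in m; the calibration is good to about 2 mm. A picture is of the moment at which its call begins: read the wrist's pose just before it. get_calibration takes no time and is no camera call; for the wrist camera it gives the pose at the moment of the call.
- arm.sign_off(): hands the job in; it is judged then, once.
The state is a dict: "time": time; "qpos": joint angles; "dq": joint speeds; "joint_efforts": joint torques, N m; "eef_pos": TCP position; "eef_rot": TCP orientation; "wrist_force": force on the tool from outside, world axes, zero at the start; "moment": the same for the moment, N m; "finger_gap": finger opening in m; "grasp_force": force on a finger pad.
Only numpy, scipy, OpenCV 4.12 (cv2) and the standard library are available. Lean on these libraries where they do the work, as an engineer would, in place of code of your own. Each camera call takes 0.05 s, during which the arm holds its last target. There are 200 camera calls.

## Working session

There is one attempt and no reset: what is moved stays moved. The work goes in short steps, Python scripts to look and compute and a tool call to move; the robot and the scene stay as the last step left them, time stands still between calls to the robot, and variables do not carry over. Pictures are saved under pics/ and viewed, at most 10 in all, crops included, and the job is handed in when it is done.

Besides the shell and the picture viewer there is one more tool, called after "Call:" by a JSON object that holds its "op" and its "data", one argument or row to a line. jog_arm: Moves the arm, as the interface text tells. Its arguments: {"type":"object","properties":{"dp":{"type":"array"},"angular":{"type":"array"},"hand":{"type":"number"},"squeeze":{"type":"number"}},"required":["dp","angular"]}

```bash
mkdir -p pics
cat > h.py <<'E'
import numpy as np, cv2
from workcell import arm
def cal(n):
    c=arm.get_calibration(n); return np.array(c["intrinsics"],float),np.array(c["rvec"],float).ravel(),np.array(c["tvec"],float).ravel()
def ray(c,px,z):
    K,r,t=c; R=cv2.Rodrigues(r)[0]; o=-R.T@t
    d=R.T@np.linalg.solve(K,[px[0],px[1],1.]); return o+d*(z-o[2])/d[2]
def proj(c,p):
    K,r,t=c; return cv2.projectPoints(np.atleast_2d(np.array(p,float)),r,t,K,None)[0].reshape(-1,2)
E
python3 - <<'E'
from h import *
for n in("top","side"):
    cv2.imwrite(f"pics/{n}0.png",arm.grab_frame(n)); c=cal(n); R=cv2.Rodrigues(c[1])[0]; print(n,-R.T@c[2],c[0][0,0],R[2])
s=arm.state(); print(s['eef_pos'],s['eef_rot'])
E
```

```text
top [ 0.3220952  -0.06508902  1.20040205] 487.1370860232606 [ 0.2311801  -0.01213991 -0.97283523]
side [0.35655143 0.91647117 0.75768545] 482.3422015347994 [ 0.15707147 -0.84623517 -0.50913122]
[0.1281359  0.56034962 0.25274426] [[-9.74836479e-01  2.22920852e-01 -3.63986331e-04]
 [ 2.22921112e-01  9.74835962e-01 -1.01217121e-03]
 [ 1.29192897e-04 -1.06784165e-03 -9.99999422e-01]]
```

View pics/top0.png

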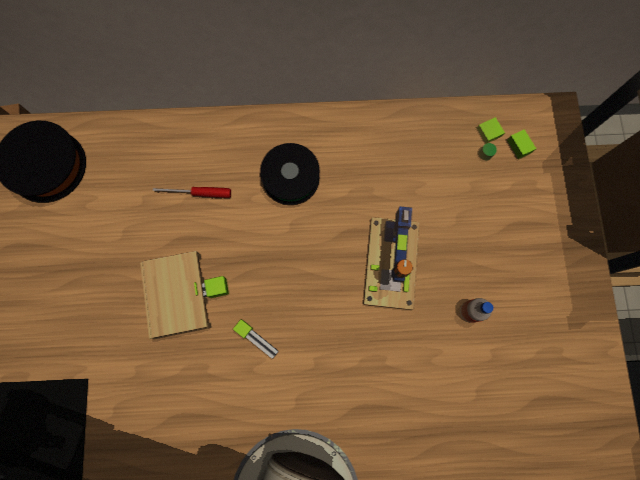

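View pics/side0.png

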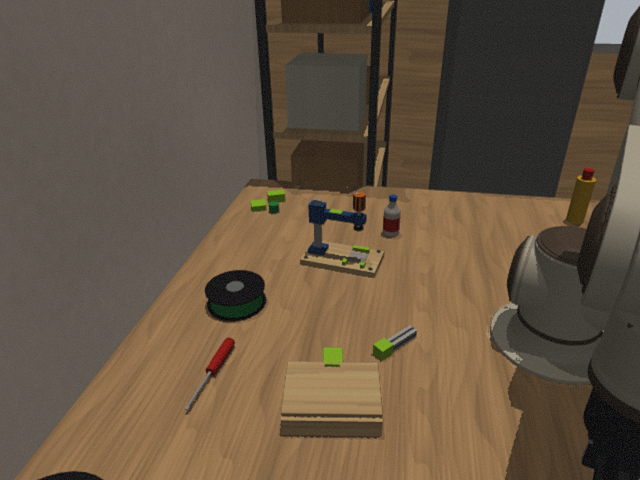

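The top picture shows the rack at about (175,295) with the leg's foot at (215,287). The small decoy leg is at (255,338) and the clamp board spans (365–420, 215–310), with its handle at (404,267). I'll enlarge both areas.

Run:
```python
from h import *
im=cv2.imread("pics/top0.png")
a=cv2.resize(im[245:345,135:235],(400,400),interpolation=cv2.INTER_CUBIC)
b=cv2.resize(im[215:315,345:445],(400,400),interpolation=cv2.INTER_CUBIC)
# a second, bigger: clamp x5
cv2.imwrite("pics/crop0.png",np.hstack([a,cv2.resize(im[200:320,350:430],(400,600))[:400] if 0 else b]))
c=cal("top")
for n,p,z in [("rackUL",(141,260),.05),("rackUR",(197,251),.05),("rackLR",(208,327),.05),("rackLL",(151,338),.05),("foot",(215,287),.04),("handle",(404,267),.218),("board TL",(372,218),.018),("board BR",(412,309),.018),("spool",(290,172),.05),("glue",(487,308),.13)]:
    print(n,ray(c,p,z).round(4))
```

```text
rackUL [0.5491 0.3491 0.05  ]
rackUR [0.5651 0.2154 0.05  ]
rackLR [0.384  0.1877 0.05  ]
rackLL [0.3649 0.3189 0.05  ]
foot [0.4777 0.1739 0.04  ]
handle [ 0.4774 -0.2477  0.218 ]
board TL [ 0.6369 -0.2151  0.018 ]
board BR [ 0.4062 -0.2953  0.018 ]
spool [ 0.7565 -0.0144  0.05  ]
glue [ 0.393  -0.4371  0.13  ]
```

View pics/crop0.png

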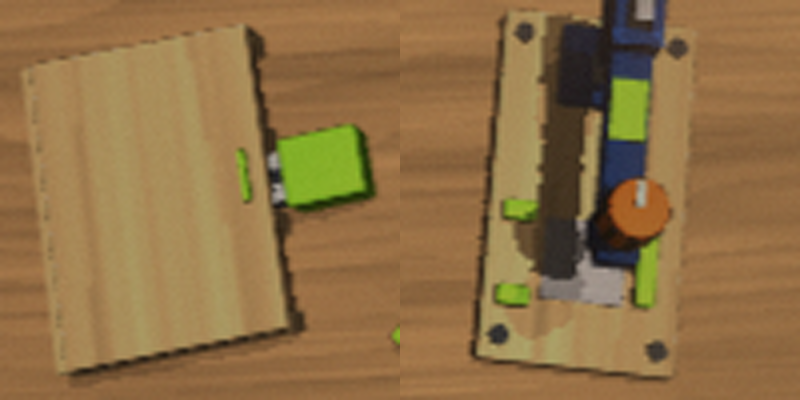

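Run:
```python
from h import *
c=cal("top")
L=lambda X,Y:(135+X/4-.4,245+Y/4-.4)
Rr=lambda X,Y:(345+(X-400)/4-.4,215+Y/4-.4)
def rep(n,P,z):
    q=np.array([ray(c,p,z)[:2] for p in P]); print(n,(q*1000).round(0).tolist(),"ctr",(q.mean(0)*1000).round(1),"sides",[round(1000*np.linalg.norm(q[i]-q[i-1])) for i in range(4)])
    u=(q[0]+q[3]-q[1]-q[2]); print("  yaw of +y (deg from world y, ccw+)",np.degrees(np.arctan2(-u[0],u[1])).round(1)); v=(q[0]+q[1]-q[2]-q[3]); print("  yaw x",np.degrees(np.arctan2(v[1],v[0])).round(1))
    return q
rep("foot",[L(278,140),L(354,125),L(370,195),L(288,208)],.04)
rep("rack",[L(22,70),L(247,25),L(291,330),L(60,374)],.05)
b=rep("board",[Rr(507,12),Rr(693,30),Rr(672,376),Rr(475,356)],.018)
ctr=b.mean(0)
print("rack mark",ray(c,L(244,176),.05))
print("cheeks",ray(c,Rr(519,210),.03),ray(c,Rr(513,295),.03),"stop",ray(c,Rr(647,273),.03))
print("push mark",[ray(c,Rr(628,110),z) for z in (.14,.155,.17)])
print("handle top",[ray(c,Rr(638,208),z) for z in(.211,.226)])
```

```text
foot [[497.0, 200.0], [504.0, 155.0], [461.0, 145.0], [456.0, 194.0]] ctr [479.3 173.3] sides [41, 46, 43, 49]
  yaw of +y (deg from world y, ccw+) 7.6
  yaw x 10.8
rack [[544.0, 351.0], [566.0, 217.0], [384.0, 189.0], [365.0, 322.0]] ctr [464.6 269.8] sides [182, 136, 184, 134]
  yaw of +y (deg from world y, ccw+) 8.6
  yaw x 8.9
board [[638.0, -214.0], [621.0, -329.0], [407.0, -297.0], [424.0, -179.0]] ctr [ 522.6 -254.7] sides [216, 117, 216, 119]
  yaw of +y (deg from world y, ccw+) -8.3
  yaw x -8.9
rack mark [0.47459977 0.21757642 0.05      ]
cheeks [ 0.51009649 -0.21058245  0.03      ] [ 0.45867706 -0.20327829  0.03      ] stop [ 0.4682927  -0.28496172  0.03      ]
push mark [array([ 0.54592239, -0.26162521,  0.14      ]), array([ 0.54275623, -0.2588451 ,  0.155     ]), array([ 0.53959006, -0.25606498,  0.17      ])]
handle top [array([ 0.47931261, -0.24924576,  0.211     ]), array([ 0.47692909, -0.24645382,  0.226     ])]
```

Call:
{"op": "jog_arm", "data": {
  "dp": [
    [0,0,10],
    [0,0,10],
    [0,0,10],
    [0,0,10],
    [0,0,10],
    [0,0,10],
    [0,0,10],
    [0,0,10],
    [0,0,10],
    [0,0,10]
  ],
  "angular": [
    [0,0,6.84],
    [0,0,6.84],
    [0,0,6.84],
    [0,0,6.84],
    [0,0,6.84],
    [0,0,6.84],
    [0,0,6.84],
    [0,0,6.84],
    [0,0,6.84],
    [0,0,6.84]
  ],
  "hand": 85,
  "squeeze": 40
}}

```text
time: 0.93
eef_pos: [0.1281, 0.5603, 0.1524]
eef_rot: [[-0.146, 0.989, -0.0], [0.989, 0.146, -0.001], [-0.001, -0.0, -1.0]]
wrist_force: [0.6, -0.1, 0.7]
finger_gap: 0.0849
grasp_force: 0.0
```

Call:
{"op": "jog_arm", "data": {
  "dp": [
    [-34,22,0],
    [-34,22,0],
    [-34,22,0],
    [-34,22,0],
    [-34,22,0],
    [-34,22,0],
    [-34,22,0],
    [-34,22,0],
    [-34,22,0],
    [-34,22,0]
  ],
  "angular": [
    [0,0,0],
    [0,0,0],
    [0,0,0],
    [0,0,0],
    [0,0,0],
    [0,0,0],
    [0,0,0],
    [0,0,0],
    [0,0,0],
    [0,0,0]
  ]
}}

```text
time: 1.77
eef_pos: [0.398, 0.256, 0.1533]
eef_rot: [[-0.152, 0.988, 0.0], [0.988, 0.152, -0.0], [-0.0, 0.0, -1.0]]
wrist_force: [-0.4, -0.1, -0.6]
finger_gap: 0.0852
grasp_force: 0.0
```

Call:
{"op": "jog_arm", "data": {
  "dp": [
    [-32,22.7,0],
    [-32,22.7,0],
    [-32,22.7,0],
    [0,0,0]
  ],
  "angular": [
    [0,0,0],
    [0,0,0],
    [0,0,0],
    [0,0,0]
  ]
}}

```text
time: 2.1
eef_pos: [0.4825, 0.1688, 0.1529]
eef_rot: [[-0.148, 0.989, 0.001], [0.989, 0.148, -0.001], [-0.001, 0.0, -1.0]]
wrist_force: [0.2, 1.1, 0.8]
finger_gap: 0.0849
grasp_force: 0.0
```

Run:
```python
from h import *
s=arm.state(); print(s['eef_pos'],s['eef_rot'],s['qpos'])
np.save('w1.npy',np.concatenate([x.ravel() for x in cal("wrist")]))
cv2.imwrite("pics/w1.png",arm.grab_frame("wrist"))
```

```text
[0.48252653 0.16880895 0.15294542] [[-1.47678206e-01  9.89035278e-01  6.05814727e-04]
 [ 9.89034349e-01  1.47678932e-01 -1.41063932e-03]
 [-1.48463812e-03  3.90850890e-04 -9.99998822e-01]] [ 1.06926415e+01  4.26650464e+00  9.90240593e+01 -8.82304294e-02
  7.66903394e+01  2.22051388e+00]
```

View pics/w1.png

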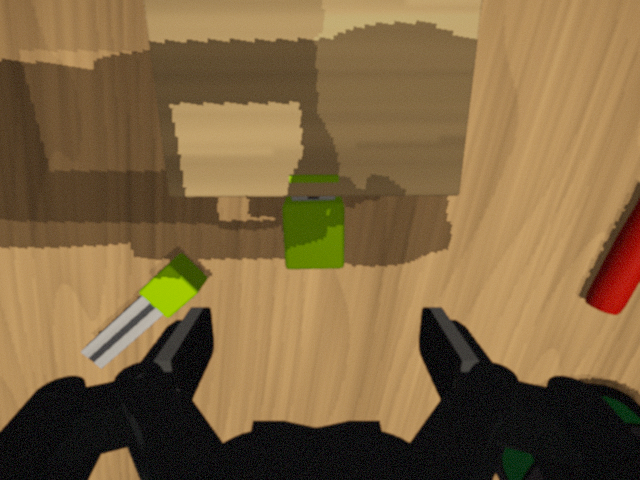

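The wrist picture shows the leg's foot at (284–344, 199–268), square to the tool, with the rack's mouth at row 195 and its lime mark at (314,180). The decoy is to the left. I'll check the position by projecting the model.

Run:
```python
from h import *
w=np.load('w1.npy'); c=(w[:9].reshape(3,3),w[9:12],w[12:15])
R=cv2.Rodrigues(c[1])[0]; print("cam",-R.T@c[2])
print("corner rays z=.04:",[ray(c,p,.04)[:2].round(4).tolist() for p in [(284,200),(343,200),(344,267),(286,268)]])
print("mark",ray(c,(314,180),.05))
f=np.array([.4793,.1733]);a=np.radians(8.7);ex=np.array([np.cos(a),np.sin(a)]);ey=np.array([-np.sin(a),np.cos(a)])
print(proj(c,[[*(f+sx*.021*ex+sy*.024*ey),z] for z in(.04,0) for sx,sy in((-1,1),(1,1),(1,-1),(-1,-1))]).round(0).tolist())
```

```text
cam [0.47120714 0.24614174 0.27362653]
corner rays z=.04: [[0.4575, 0.1962], [0.4961, 0.202], [0.5049, 0.1552], [0.4648, 0.1484]]
mark [0.4750256  0.21364341 0.05      ]
[[280.0, 203.0], [343.0, 203.0], [342.0, 270.0], [282.0, 270.0], [285.0, 192.0], [339.0, 192.0], [338.0, 251.0], [286.0, 251.0]]
```

Call:
{"op": "jog_arm", "data": {
  "dp": [
    [3,-1,30],
    [3,-1,35],
    [0,0,35],
    [0,0,15],
    [0,0,8],
    [0,0,0]
  ],
  "angular": [
    [0,0,0],
    [0,0,0],
    [0,0,0],
    [0,0,0],
    [0,0,0],
    [0,0,0]
  ]
}}

```text
time: 2.65
eef_pos: [0.475, 0.1792, 0.0289]
eef_rot: [[-0.152, 0.988, -0.003], [0.988, 0.152, -0.001], [-0.0, -0.003, -1.0]]
wrist_force: [-0.5, -0.4, -0.4]
finger_gap: 0.0849
grasp_force: 0.0
```

Call:
{"op": "jog_arm", "data": {
  "dp": [
    [0,0,0],
    [0,0,0],
    [0,0,0],
    [0,0,0],
    [0,0,0],
    [0,0,0],
    [0,0,0]
  ],
  "angular": [
    [0,0,0],
    [0,0,0],
    [0,0,0],
    [0,0,0],
    [0,0,0],
    [0,0,0],
    [0,0,0]
  ],
  "hand": 30,
  "squeeze": 40
}}

```text
time: 3.23
eef_pos: [0.4769, 0.179, 0.0317]
eef_rot: [[-0.151, 0.988, 0.002], [0.988, 0.151, 0.001], [0.0, 0.002, -1.0]]
wrist_force: [-1.2, 1.1, 10.0]
finger_gap: 0.0414
grasp_force: 40.9
```

Call:
{"op": "jog_arm", "data": {
  "dp": [
    [0,0,-2],
    [-10,0,0],
    [-18,0,0],
    [-18,0,0],
    [-18,0,0],
    [-18,0,0],
    [-20,0,0],
    [-20,0,0],
    [-20,0,0],
    [-18,0,0]
  ],
  "angular": [
    [0,0,0],
    [0,0,0],
    [0,0,0],
    [0,0,0],
    [0,0,0],
    [0,0,0],
    [0,0,0],
    [0,0,0],
    [0,0,0],
    [0,0,0]
  ]
}}

```text
time: 4.07
eef_pos: [0.5004, 0.0189, 0.0325]
eef_rot: [[-0.151, 0.988, 0.0], [0.988, 0.151, -0.0], [-0.0, 0.0, -1.0]]
wrist_force: [0.6, 1.0, -2.3]
finger_gap: 0.0414
grasp_force: 40.8
```

Call:
{"op": "jog_arm", "data": {
  "dp": [
    [-10,0,0],
    [0,0,0],
    [0,0,1],
    [0,0,0]
  ],
  "angular": [
    [0,0,0],
    [0,0,0],
    [0,0,0],
    [0,0,0]
  ]
}}

```text
time: 4.4
eef_pos: [0.5021, 0.0108, 0.0317]
eef_rot: [[-0.152, 0.988, 0.001], [0.988, 0.152, -0.001], [-0.001, 0.0, -1.0]]
wrist_force: [-0.7, -4.3, 4.2]
finger_gap: 0.0416
grasp_force: 41.6
```

Call:
{"op": "jog_arm", "data": {
  "dp": [
    [0,0,0],
    [0,0,0],
    [0,0,0],
    [0,0,0],
    [0,0,0],
    [0,0,-30],
    [0,0,-35],
    [0,0,-35],
    [0,0,-20],
    [0,0,0]
  ],
  "angular": [
    [0,0,0],
    [0,0,0],
    [0,0,0],
    [0,0,0],
    [0,0,0],
    [0,0,0],
    [0,0,0],
    [0,0,0],
    [0,0,0],
    [0,0,0]
  ],
  "hand": 70
}}

```text
time: 5.23
eef_pos: [0.5036, 0.0108, 0.1559]
eef_rot: [[-0.152, 0.988, 0.007], [0.988, 0.152, -0.001], [-0.002, 0.006, -1.0]]
wrist_force: [1.6, 0.5, 0.3]
finger_gap: 0.0702
grasp_force: 0.0
```

Run:
```python
from h import *
s=arm.state(); print(s['eef_pos'],s['eef_rot'])
np.save('w2.npy',np.concatenate([x.ravel() for x in cal("wrist")]))
cv2.imwrite("pics/w2.png",arm.grab_frame("wrist"))
```

```text
[0.50359825 0.01075596 0.15592054] [[-1.51811390e-01  9.88387589e-01  6.57849039e-03]
 [ 9.88407631e-01  1.51820622e-01 -9.24500057e-04]
 [-1.91251488e-03  6.36188046e-03 -9.99977934e-01]]
```

View pics/w2.png

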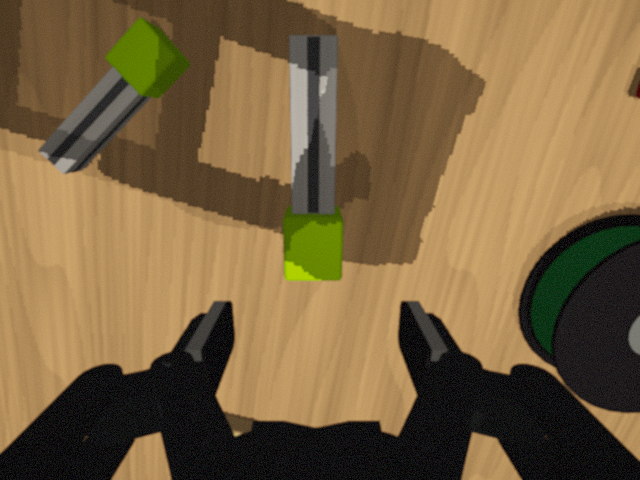

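The leg is clear of the rack and lies along the tool's x. Its foot is at (283–341, 208–280), its bare end reaches row 37 and the profile spans columns 290–337.

Run:
```python
from h import *
w=np.load('w2.npy'); c=(w[:9].reshape(3,3),w[9:12],w[12:15])
q=np.array([ray(c,p,.04)[:2] for p in[(283,209),(341,209),(342,280),(285,280)]]); f=q.mean(0)
e=(ray(c,(290,37),.03)+ray(c,(337,37),.03))[:2]/2
print(q.round(4).tolist(),"foot",f,"end",e,"dist",np.linalg.norm(e-f)); u=(e-f)/np.linalg.norm(e-f)
print("yaw",np.degrees(np.arctan2(-u[0],u[1])))
b=e-.031*u; s=arm.state(); d=np.append(b,.1)-s['eef_pos']; print("bare_end",b,"tool delta",(s['eef_rot'].T if hasattr(s['eef_rot'],'T') else np.array(s['eef_rot']).T)@d)
```

```text
[[0.4791, 0.0313], [0.5178, 0.0372], [0.5275, -0.0141], [0.487, -0.0202]] foot [0.50286664 0.00855984] end [0.48364848 0.13816618] dist 0.13102343545018363
yaw 8.43441978705051
bare_end [0.48819547 0.10750146] tool delta [9.78539248e-02 1.93186172e-07 5.32824657e-02]
```

Call:
{"op": "jog_arm", "data": {
  "dp": [
    [33,0,15],
    [33,0,15],
    [34,0,20],
    [0,0,30],
    [0,0,30],
    [0,0,12],
    [0,0,5],
    [0,0,0],
    [0,0,0]
  ],
  "angular": [
    [0,0,0],
    [0,0,0],
    [0,0,0],
    [0,0,0],
    [0,0,0],
    [0,0,0],
    [0,0,0],
    [0,0,0],
    [0,0,0]
  ]
}}

```text
time: 6.03
eef_pos: [0.4869, 0.1096, 0.0245]
eef_rot: [[-0.151, 0.988, -0.0], [0.988, 0.151, -0.0], [-0.0, -0.0, -1.0]]
wrist_force: [-1.0, 0.9, 0.2]
finger_gap: 0.0699
grasp_force: 0.0
```

Call:
{"op": "jog_arm", "data": {
  "dp": [
    [0,0,0],
    [0,0,0],
    [0,0,0],
    [0,0,0],
    [0,0,0],
    [0,0,0],
    [0,0,0],
    [0,0,0]
  ],
  "angular": [
    [0,0,0],
    [0,0,0],
    [0,0,0],
    [0,0,0],
    [0,0,0],
    [0,0,0],
    [0,0,0],
    [0,0,0]
  ],
  "hand": 20,
  "squeeze": 90
}}

```text
time: 6.7
eef_pos: [0.4872, 0.1096, 0.0253]
eef_rot: [[-0.151, 0.988, 0.001], [0.988, 0.151, -0.0], [-0.0, 0.001, -1.0]]
wrist_force: [-3.3, -0.7, 11.1]
finger_gap: 0.0286
grasp_force: 90.0
```

Call:
{"op": "jog_arm", "data": {
  "dp": [
    [0,0,-10],
    [0,0,-15],
    [0,0,-12],
    [0,0,-8],
    [0,0,0],
    [-25,8,0],
    [-35,11,0],
    [-35,11,0],
    [-35,11,0],
    [-10,3,0]
  ],
  "angular": [
    [0,0,0],
    [0,0,4.5],
    [0,0,4.5],
    [0,0,4.5],
    [0,0,3.8],
    [0,0,0],
    [0,0,0],
    [0,0,0],
    [0,0,0],
    [0,0,0]
  ]
}}

```text
time: 7.53
eef_pos: [0.51, -0.0394, 0.0702]
eef_rot: [[0.151, 0.989, 0.001], [0.989, -0.151, -0.001], [-0.001, 0.001, -1.0]]
wrist_force: [0.2, 0.4, -2.4]
finger_gap: 0.0285
grasp_force: 89.1
```

Call:
{"op": "jog_arm", "data": {
  "dp": [
    [0,0,0],
    [0,0,0]
  ],
  "angular": [
    [0,0,0],
    [0,0,0]
  ]
}}

```text
time: 7.7
eef_pos: [0.5094, -0.0357, 0.0698]
eef_rot: [[0.151, 0.989, 0.0], [0.989, -0.151, 0.0], [0.0, 0.0, -1.0]]
wrist_force: [-0.2, 0.1, -1.6]
finger_gap: 0.0282
grasp_force: 89.1
```

Run:
```python
from h import *
s=arm.state(); print(s['eef_pos'],s['eef_rot'],s['wrist_force'],s['grasp_force'])
np.save('w3.npy',np.concatenate([x.ravel() for x in cal("wrist")]))
im=arm.grab_frame("wrist"); t=arm.grab_frame("top"); sd=arm.grab_frame("side")
cv2.imwrite("pics/w3_full.png",im);cv2.imwrite("pics/t3_full.png",t);cv2.imwrite("pics/s3_full.png",sd)
a=cv2.resize(t[210:320,330:430],(400,440),interpolation=cv2.INTER_CUBIC)
b=cv2.resize(im,(400,300)); d=cv2.resize(sd[185:285,290:423],(400,300),interpolation=cv2.INTER_CUBIC)
cv2.imwrite("pics/c3.png",np.hstack([np.vstack([b,d]),np.vstack([a,np.zeros((160,400,3),np.uint8)])]))
```

```text
[ 0.50935676 -0.03567801  0.0697581 ] [[ 1.50796853e-01  9.88564763e-01  1.35344286e-04]
 [ 9.88564762e-01 -1.50796870e-01  1.25497173e-04]
 [ 1.44471578e-04  1.14872013e-04 -9.99999983e-01]] [-0.23680205  0.09272009 -1.63662347] 89.08828139305115
```

View pics/c3.png

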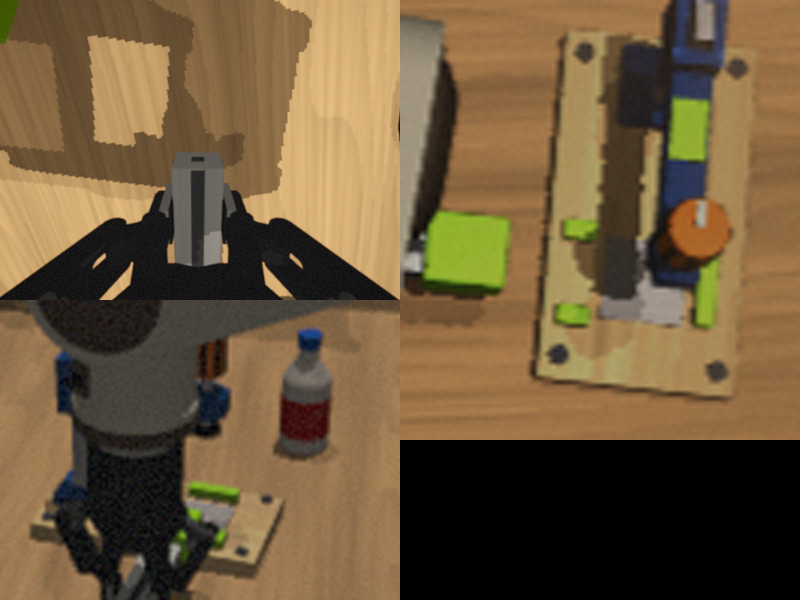

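The top crop shows the foot at (424–510, 212–291) in the crop, left of the board and in line with the gap between the cheeks at (580,231) and (572,315). The stop is at (707,292). The leg is level in the gripper.

Run:
```python
from h import *
c=cal("top"); s=arm.state(); T=np.array(s['eef_pos']); 
L=lambda X,Y:(330+(X-400)/4-.4,210+Y/4-.4)
q=np.array([ray(c,L(*p),.085)[:2] for p in[(428,212),(510,218),(501,291),(424,282)]]); f=q.mean(0)
print("foot",f,"sides",[np.linalg.norm(q[i]-q[i-1]).round(3) for i in range(4)])
v=q[0]+q[1]-q[2]-q[3]; print("yaw x",np.degrees(np.arctan2(v[1],v[0])))
a=np.radians(-8.6); ex=np.array([np.cos(a),np.sin(a)]); ey=np.array([-np.sin(a),np.cos(a)])
print("foot rel TCP in clamp axes (x,y)",(f-T[:2])@ex,(f-T[:2])@ey)
an=np.array([.4781,-.248]); print("foot rel anvil",(f-an)@ex,(f-an)@ey)
for n,p in[("ck1",(580,231)),("ck2",(572,315)),("stop",(707,292))]:
    d=ray(c,L(*p),.03)[:2]-an; print(n,d@ex,d@ey)
w=np.load('w3.npy'); cw=(w[:9].reshape(3,3),w[9:12],w[12:15])
np.set_printoptions(suppress=True)
for y in (28,31,34): print(y,proj(cw,[[*(T[:2]+y/1e3*ey+x*.015*ex),z] for z in(.075,.045) for x in(-1,1)]).round(0).tolist())
b=cv2.imread("pics/w3_full.png")[:, :].astype(int)
print([int(b[r,295].sum()) for r in range(220,290,4)],[int(b[250,k].sum()) for k in range(260,380,6)])
```

```text
foot [ 0.49219878 -0.13753333] sides [np.float64(0.041), np.float64(0.048), np.float64(0.043), np.float64(0.045)]
yaw x -8.478433873123363
foot rel TCP in clamp axes (x,y) -0.001446108797947385 -0.10455456429034851
foot rel anvil -0.00257841394262613 0.11133288799297922
ck1 0.025492612911120385 0.04112900571445384
ck2 -0.02595512705827842 0.041912655194146775
stop -0.003565292365526885 -0.03797433769011328
28 [[271.0, 273.0], [357.0, 272.0], [279.0, 245.0], [349.0, 245.0]]
31 [[270.0, 264.0], [357.0, 264.0], [279.0, 238.0], [349.0, 238.0]]
34 [[270.0, 256.0], [357.0, 256.0], [278.0, 232.0], [349.0, 232.0]]
[242, 227, 240, 232, 229, 221, 238, 265, 261, 277, 261, 274, 273, 299, 302, 311, 293, 305] [242, 216, 249, 239, 269, 283, 267, 260, 238, 219, 223, 242, 257, 257, 266, 262, 232, 256, 224, 219]
```

Call:
{"op": "jog_arm", "data": {
  "dp": [
    [-25,1,0],
    [-30,1,0],
    [-30,0,0],
    [-18,0,0],
    [-8,0,0],
    [0,0,0],
    [0,0,0]
  ],
  "angular": [
    [0,0,0],
    [0,0,0],
    [0,0,0],
    [0,0,0],
    [0,0,0],
    [0,0,0],
    [0,0,0]
  ]
}}

```text
time: 8.43
eef_pos: [0.4949, -0.1445, 0.0693]
eef_rot: [[0.149, 0.989, -0.0], [0.989, -0.149, 0.0], [0.0, -0.0, -1.0]]
wrist_force: [0.1, 0.7, -2.7]
finger_gap: 0.0283
grasp_force: 89.1
```

Call:
{"op": "jog_arm", "data": {
  "dp": [
    [0,0,8],
    [0,0,8],
    [0,0,6],
    [0,0,3],
    [0,0,1],
    [0,0,0],
    [0,0,0]
  ],
  "angular": [
    [0,0,0],
    [0,0,0],
    [0,0,0],
    [0,0,0],
    [0,0,0],
    [0,0,0],
    [0,0,0]
  ]
}}

```text
time: 9.02
eef_pos: [0.4948, -0.1449, 0.0433]
eef_rot: [[0.149, 0.989, -0.0], [0.989, -0.149, 0.0], [0.0, -0.0, -1.0]]
wrist_force: [-1.4, 3.5, 3.9]
finger_gap: 0.0283
grasp_force: 90.0
```

Run:
```python
from h import *
t=arm.grab_frame("top")
cv2.imwrite("pics/t4.png",cv2.resize(t[215:315,340:440],(500,500),interpolation=cv2.INTER_CUBIC))
s=arm.state(); print(s['eef_pos'],s['wrist_force'])
```

```text
[ 0.49482736 -0.14497935  0.04328652] [-0.66282828  3.70646869  3.28719366]
```

View pics/t4.png

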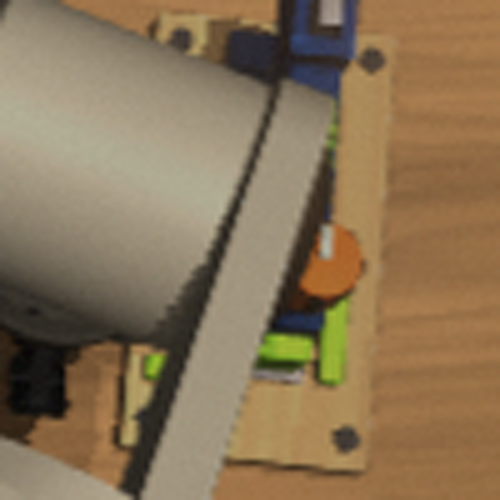

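Call:
{"op": "jog_arm", "data": {
  "dp": [
    [0,0,0],
    [0,0,0],
    [0,0,0],
    [0,0,0],
    [0,0,-15],
    [0,0,-30],
    [0,0,-35],
    [0,0,-35],
    [0,0,-35],
    [0,0,-35]
  ],
  "angular": [
    [0,0,0],
    [0,0,0],
    [0,0,0],
    [0,0,0],
    [0,0,0],
    [0,0,0],
    [0,0,0],
    [0,0,0],
    [0,0,0],
    [0,0,0]
  ],
  "hand": 70
}}

```text
time: 9.9
eef_pos: [0.4945, -0.1453, 0.2301]
eef_rot: [[0.149, 0.989, 0.0], [0.989, -0.149, -0.0], [-0.0, 0.0, -1.0]]
wrist_force: [0.6, 0.1, -0.3]
finger_gap: 0.0699
grasp_force: 0.0
```

Call:
{"op": "jog_arm", "data": {
  "dp": [
    [0,0,-35],
    [0,0,-30],
    [10,0,-5],
    [0,0,0]
  ],
  "angular": [
    [0,0,0],
    [0,0,0],
    [0,0,0],
    [0,0,0]
  ],
  "hand": 0
}}

```text
time: 10.23
eef_pos: [0.4969, -0.1349, 0.3003]
eef_rot: [[0.149, 0.989, 0.003], [0.989, -0.149, -0.001], [-0.001, 0.004, -1.0]]
wrist_force: [-0.4, -0.0, -1.2]
finger_gap: 0.0222
grasp_force: 0.0
```

Run:
```python
from h import *
s=arm.state(); print(s['eef_pos'],s['wrist_force'],s['finger_gap'])
np.save('w5.npy',np.concatenate([x.ravel() for x in cal("wrist")]))
im=arm.grab_frame("wrist"); t=arm.grab_frame("top"); sd=arm.grab_frame("side")
for n,i in(("w",im),("t",t),("s",sd)): cv2.imwrite(f"pics/{n}5_full.png",i)
a=cv2.resize(t[215:315,340:440],(400,400),interpolation=cv2.INTER_CUBIC)
b=cv2.resize(im,(400,300)); d=cv2.resize(sd[185:285,290:423],(400,300),interpolation=cv2.INTER_CUBIC)
cv2.imwrite("pics/c5.png",np.hstack([np.vstack([b,d]),np.vstack([a,np.zeros((200,400,3),np.uint8)])]))
```

```text
[ 0.49692189 -0.1348757   0.30033276] [-0.40093321 -0.04194614 -1.18795405] 0.022212116109928532
```

View pics/c5.png

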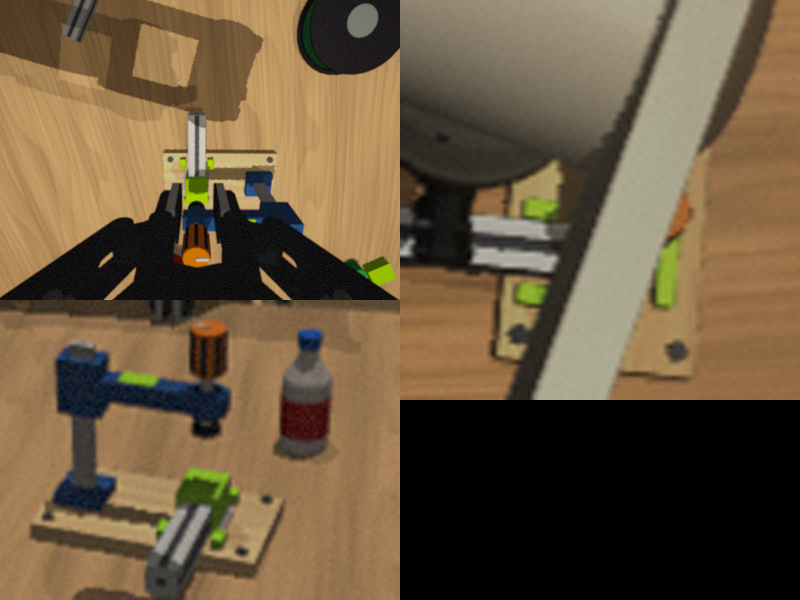

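The leg lies square on the anvil between the cheeks, and the jaw is untouched. In the side crop the pad at (207,428) is over the foot at (205,485). Next I go over the push mark with closed fingers.

Call:
{"op": "jog_arm", "data": {
  "dp": [
    [-29,15,0],
    [-29,15,0],
    [-29,15,0],
    [-27,14,0],
    [0,0,0],
    [0,0,0],
    [0,0,0],
    [0,0,0],
    [0,0,0],
    [0,0,0]
  ],
  "angular": [
    [0,0,0],
    [0,0,0],
    [0,0,0],
    [0,0,0],
    [0,0,-6.9],
    [0,0,-6.9],
    [0,0,-6.9],
    [0,0,-6.9],
    [0,0,-6.9],
    [0,0,-6.9]
  ]
}}

```text
time: 11.22
eef_pos: [0.5373, -0.2573, 0.2964]
eef_rot: [[-0.547, 0.837, -0.002], [0.837, 0.547, 0.001], [0.002, -0.001, -1.0]]
wrist_force: [0.2, 1.2, -0.7]
finger_gap: -0.0001
grasp_force: 0.0
```

Call:
{"op": "jog_arm", "data": {
  "dp": [
    [0,0,0],
    [0,0,0],
    [0,0,0],
    [0,0,0],
    [0,0,0],
    [0,0,0],
    [0,0,0],
    [0,0,0],
    [0,0,0]
  ],
  "angular": [
    [0,0,-6.9],
    [0,0,-6.9],
    [0,0,-6.9],
    [0,0,-6.9],
    [0,0,-6.9],
    [0,0,-6.9],
    [0,0,-6.9],
    [0,0,0],
    [0,0,0]
  ]
}}

```text
time: 11.97
eef_pos: [0.5374, -0.2572, 0.297]
eef_rot: [[-0.987, 0.158, -0.002], [0.158, 0.987, 0.001], [0.002, 0.001, -1.0]]
wrist_force: [0.3, -0.5, 0.2]
finger_gap: -0.0002
grasp_force: 0.0
```

Run:
```python
from h import *
s=arm.state(); T=np.array(s['eef_pos']);R=np.array(s['eef_rot']); print(T,s['finger_gap'],s['qpos'])
a=np.radians(-8.6); ex=np.array([np.cos(a),np.sin(a)]); ey=np.array([-np.sin(a),np.cos(a)]); an=np.array([.4781,-.248])
print("rel anvil",(T[:2]-an)@ex,(T[:2]-an)@ey, "tool yaw of y",np.degrees(np.arctan2(R[1,1],R[0,1])))
c=cal("side")
def P(x,y,z): return [*(an+x*ex+y*ey),z]
g=lambda p:((p-[290,185])*[3.0075,3]+[0,300]).round(0).tolist()
print("foot top pred in c5:",g(proj(c,[P(sx*.021,sy*.024,.058) for sx,sy in((-1,-1),(1,-1),(1,1),(-1,1))])))
for q in(0,.008,.015): print(q,"handle top",g(proj(c,[P(0,0,.226-q),P(.065,0,.164-q)])))
```

```text
[ 0.53736761 -0.25716438  0.29700918] -0.00021071359873726312 [-3.29757749e+01  1.06021172e+01  7.50621542e+01 -1.04413643e-02
  9.44446487e+01 -1.13863217e+02]
rel anvil 0.059971621810580515 -0.00019873761210089172 tool yaw of y 80.88661154292947
foot top pred in c5: [[230.0, 473.0], [188.0, 466.0], [174.0, 491.0], [217.0, 498.0]]
0 handle top [[207.0, 318.0], [136.0, 372.0]]
0.008 handle top [[207.0, 327.0], [136.0, 379.0]]
0.015 handle top [[207.0, 334.0], [136.0, 386.0]]
```

Call:
{"op": "jog_arm", "data": {
  "dp": [
    [0,0,30],
    [0,0,35],
    [0,0,30],
    [0,0,15],
    [0,0,5],
    [0,0,4],
    [0,0,4],
    [0,0,4]
  ],
  "angular": [
    [0,0,0],
    [0,0,0],
    [0,0,0],
    [0,0,0],
    [0,0,0],
    [0,0,0],
    [0,0,0],
    [0,0,0]
  ]
}}

```text
time: 12.63
eef_pos: [0.5381, -0.2574, 0.1724]
eef_rot: [[-0.988, 0.156, 0.001], [0.156, 0.988, -0.001], [-0.002, -0.001, -1.0]]
wrist_force: [0.0, 0.2, 1.3]
finger_gap: 0.0
grasp_force: 0.9
```

Call:
{"op": "jog_arm", "data": {
  "dp": [
    [0,0,4],
    [0,0,4],
    [0,0,5],
    [0,0,5],
    [0,0,5],
    [0,0,5],
    [0,0,5],
    [0,0,5],
    [0,0,4]
  ],
  "angular": [
    [0,0,0],
    [0,0,0],
    [0,0,0],
    [0,0,0],
    [0,0,0],
    [0,0,0],
    [0,0,0],
    [0,0,0],
    [0,0,0]
  ]
}}

```text
time: 13.38
eef_pos: [0.5375, -0.257, 0.1286]
eef_rot: [[-0.988, 0.154, -0.0], [0.154, 0.988, 0.0], [0.001, 0.0, -1.0]]
wrist_force: [0.1, -0.1, 2.9]
finger_gap: 0.0003
grasp_force: 1.2
```

Call:
{"op": "jog_arm", "data": {
  "dp": [
    [0,0,2],
    [0,0,2],
    [0,0,1],
    [0,0,1],
    [0,0,0]
  ],
  "angular": [
    [0,0,0],
    [0,0,0],
    [0,0,0],
    [0,0,0],
    [0,0,0]
  ]
}}

```text
time: 13.8
eef_pos: [0.5376, -0.2569, 0.1235]
eef_rot: [[-0.988, 0.154, -0.0], [0.154, 0.988, -0.0], [0.0, -0.0, -1.0]]
wrist_force: [-1.4, 1.1, 3.2]
finger_gap: 0.0001
grasp_force: 1.4
```

Call:
{"op": "jog_arm", "data": {
  "dp": [
    [0,0,1],
    [0,0,1],
    [0,0,0]
  ],
  "angular": [
    [0,0,0],
    [0,0,0],
    [0,0,0]
  ]
}}

```text
time: 14.05
eef_pos: [0.5378, -0.257, 0.1221]
eef_rot: [[-0.988, 0.154, 0.001], [0.154, 0.988, -0.0], [-0.001, -0.0, -1.0]]
wrist_force: [-2.0, 2.1, 11.2]
finger_gap: -0.0002
grasp_force: 4.8
```

Call:
{"op": "jog_arm", "data": {
  "dp": [
    [0,0,0.5],
    [0,0,0.5],
    [0,0,0]
  ],
  "angular": [
    [0,0,0],
    [0,0,0],
    [0,0,0]
  ]
}}

```text
time: 14.3
eef_pos: [0.5379, -0.2571, 0.1214]
eef_rot: [[-0.988, 0.154, 0.001], [0.154, 0.988, -0.001], [-0.001, -0.001, -1.0]]
wrist_force: [-4.2, 3.3, 12.3]
finger_gap: -0.0002
grasp_force: 6.5
```

Call:
{"op": "jog_arm", "data": {
  "dp": [
    [0,0,0.4],
    [0,0,0],
    [0,0,0]
  ],
  "angular": [
    [0,0,0],
    [0,0,0],
    [0,0,0]
  ]
}}

```text
time: 14.55
eef_pos: [0.538, -0.2571, 0.1211]
eef_rot: [[-0.988, 0.154, 0.001], [0.154, 0.988, -0.001], [-0.001, -0.001, -1.0]]
wrist_force: [-3.3, 4.2, 12.4]
finger_gap: 0.0002
grasp_force: 6.4
```

Run:
```python
from h import *
sd=arm.grab_frame("side"); cv2.imwrite("pics/s6_full.png",sd)
cv2.imwrite("pics/s6.png",cv2.resize(sd[185:285,290:423],(798,600),interpolation=cv2.INTER_CUBIC))
```

```text
(no output)
```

View pics/s6.png

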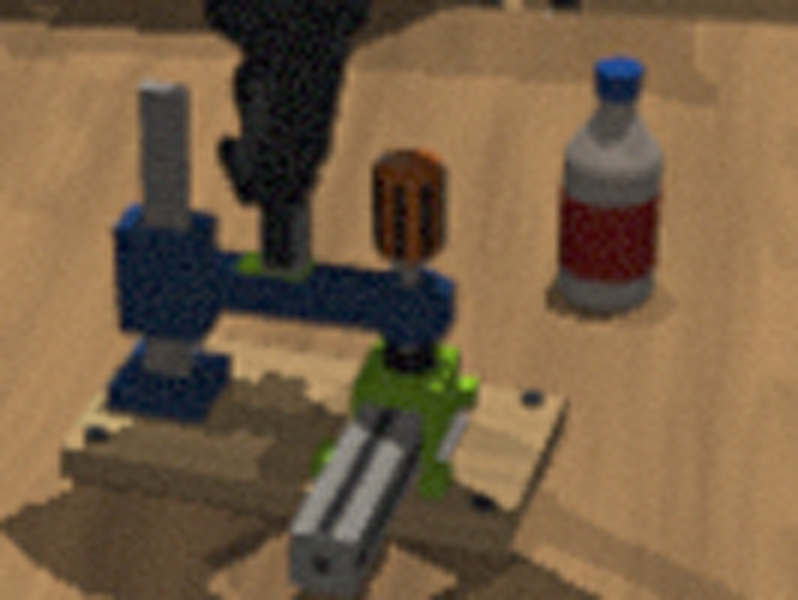

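The pad rests on the foot and the arm is starting to tilt. I'll press a little more until it binds.

Call:
{"op": "jog_arm", "data": {
  "dp": [
    [0,0,0.5],
    [0,0,0],
    [0,0,0]
  ],
  "angular": [
    [0,0,0],
    [0,0,0],
    [0,0,0]
  ]
}}

```text
time: 14.85
eef_pos: [0.5381, -0.2571, 0.1208]
eef_rot: [[-0.988, 0.154, 0.002], [0.154, 0.988, -0.001], [-0.002, -0.001, -1.0]]
wrist_force: [-3.5, 3.6, 15.0]
finger_gap: 0.0
grasp_force: 7.3
```

Call:
{"op": "jog_arm", "data": {
  "dp": [
    [0,0,0.4],
    [0,0,0],
    [0,0,0]
  ],
  "angular": [
    [0,0,0],
    [0,0,0],
    [0,0,0]
  ]
}}

```text
time: 15.1
eef_pos: [0.5381, -0.2572, 0.1205]
eef_rot: [[-0.988, 0.154, 0.002], [0.154, 0.988, -0.001], [-0.002, -0.001, -1.0]]
wrist_force: [-3.9, 3.6, 17.5]
finger_gap: 0.0001
grasp_force: 8.3
```

Call:
{"op": "jog_arm", "data": {
  "dp": [
    [0,0,-5],
    [0,0,-25],
    [0,0,-35],
    [0,0,-35],
    [0,0,0],
    [25,0,0],
    [33,0,0],
    [0,0,0],
    [0,0,0],
    [0,0,0]
  ],
  "angular": [
    [0,0,0],
    [0,0,0],
    [0,0,0],
    [0,0,0],
    [0,0,0],
    [0,0,0],
    [0,0,0],
    [0,0,-7],
    [0,0,-7],
    [0,0,-7]
  ]
}}

```text
time: 15.93
eef_pos: [0.48, -0.2481, 0.2193]
eef_rot: [[-0.977, -0.215, 0.001], [-0.215, 0.977, -0.001], [-0.001, -0.001, -1.0]]
wrist_force: [-0.4, 0.3, 0.1]
finger_gap: 0.0
grasp_force: 0.0
```

Call:
{"op": "jog_arm", "data": {
  "dp": [
    [0,0,0],
    [0,0,0],
    [0,0,0],
    [0,0,0]
  ],
  "angular": [
    [0,0,-7],
    [0,0,-7],
    [0,0,0],
    [0,0,0]
  ],
  "hand": 70
}}

```text
time: 16.27
eef_pos: [0.4803, -0.2481, 0.2189]
eef_rot: [[-0.9, -0.437, -0.0], [-0.437, 0.9, -0.0], [0.0, -0.0, -1.0]]
wrist_force: [0.5, -0.7, -0.2]
finger_gap: 0.0485
grasp_force: 0.0
```

Run:
```python
from h import *
s=arm.state(); T=np.array(s['eef_pos']);R=np.array(s['eef_rot']); print(T,s['finger_gap'],np.round(s['qpos'],1))
a=np.radians(-8.6); ex=np.array([np.cos(a),np.sin(a)]); ey=np.array([-np.sin(a),np.cos(a)]); an=np.array([.4781,-.248])
print("rel anvil",(T[:2]-an)@ex,(T[:2]-an)@ey, "yaw y",np.degrees(np.arctan2(R[1,1],R[0,1])))
d=np.append(an+.002*ex,.146)-T; print("delta tool to handle",R.T@d*1000)
c=cal("side"); sd=arm.grab_frame("side"); cv2.imwrite("pics/s7_full.png",sd); 
np.save('w7.npy',np.concatenate([x.ravel() for x in cal("wrist")]))
wr=arm.grab_frame("wrist"); cv2.imwrite("pics/w7_full.png",wr)
cv2.imwrite("pics/c7.png",np.hstack([cv2.resize(wr,(400,300)),cv2.resize(sd[185:285,290:423],(400,300),interpolation=cv2.INTER_CUBIC)]))
g=lambda p:((p-[290,185])*[3.0075,3]+[400,0]).round(0).tolist()
print("pred handle top,bottom",g(proj(c,[[*(an+.003*ex),.164],[*(an+.001*ex),.119]])))
```

```text
[ 0.48034424 -0.24807457  0.21890323] 0.04847096269729261 [ -35.5    5.3   90.    -0.    84.7 -151.4]
rel anvil 0.0022301552869959658 0.0002618565055283305 yaw y 115.89435486172161
delta tool to handle [ 0.33495402 -0.08020391 72.90325314]
pred handle top,bottom [[602.0, 81.0], [603.0, 125.0]]
```

View pics/c7.png

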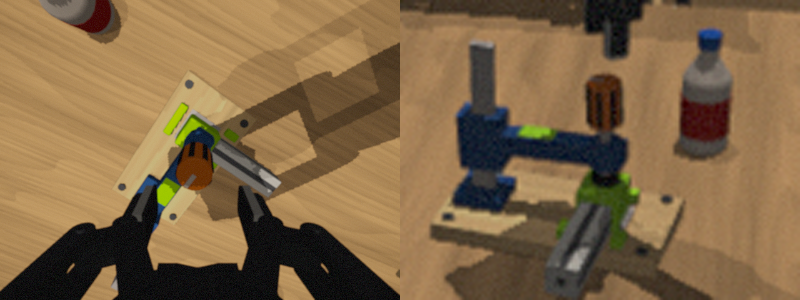

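Handle top is at (603,80) in the side half, matching my prediction. The jaw stayed down and the arm is tilted. Next I grip the handle.

Call:
{"op": "jog_arm", "data": {
  "dp": [
    [0,0,20],
    [0,0,25],
    [0,0,18],
    [0,0,8],
    [0,0,2],
    [0,0,0]
  ],
  "angular": [
    [0,0,0],
    [0,0,0],
    [0,0,0],
    [0,0,0],
    [0,0,0],
    [0,0,0]
  ]
}}

```text
time: 16.87
eef_pos: [0.4804, -0.2481, 0.1462]
eef_rot: [[-0.898, -0.439, -0.0], [-0.439, 0.898, -0.0], [0.0, 0.0, -1.0]]
wrist_force: [0.7, 0.4, 0.8]
finger_gap: 0.0701
grasp_force: 0.0
```

Call:
{"op": "jog_arm", "data": {
  "dp": [
    [0,0,0],
    [0,0,0],
    [0,0,0],
    [0,0,0],
    [0,0,0],
    [0,0,0],
    [0,0,0],
    [0,0,0]
  ],
  "angular": [
    [0,0,0],
    [0,0,0],
    [0,0,0],
    [0,0,0],
    [0,0,0],
    [0,0,0],
    [0,0,0],
    [0,0,0]
  ],
  "hand": 20,
  "squeeze": 35
}}

```text
time: 17.53
eef_pos: [0.4809, -0.2487, 0.1472]
eef_rot: [[-0.898, -0.44, 0.002], [-0.44, 0.898, -0.002], [-0.001, -0.002, -1.0]]
wrist_force: [2.6, -2.4, 5.3]
finger_gap: 0.0315
grasp_force: 34.9
```

Call:
{"op": "jog_arm", "data": {
  "dp": [
    [0,0,0],
    [0,0,0],
    [0,0,0],
    [0,0,0],
    [0,0,0],
    [0,0,0],
    [0,0,0],
    [0,0,0],
    [0,0,0],
    [0,0,0]
  ],
  "angular": [
    [0,0,3],
    [0,0,6],
    [0,0,7],
    [0,0,7],
    [0,0,7],
    [0,0,7],
    [0,0,7],
    [0,0,7],
    [0,0,7],
    [0,0,7]
  ]
}}

```text
time: 18.37
eef_pos: [0.4807, -0.2495, 0.147]
eef_rot: [[-0.775, 0.632, 0.001], [0.632, 0.775, -0.004], [-0.003, -0.002, -1.0]]
wrist_force: [2.0, -10.4, 0.9]
finger_gap: 0.031
grasp_force: 34.7
```

Call:
{"op": "jog_arm", "data": {
  "dp": [
    [0,0,0.1],
    [0,0,0.1],
    [0,0,0.1],
    [0,0,0.1],
    [0,0,0.1],
    [0,0,0.1],
    [0,0,0.1],
    [0,0,0.1],
    [0,0,0.1],
    [0,0,0.1]
  ],
  "angular": [
    [0,0,7],
    [0,0,7],
    [0,0,7],
    [0,0,7],
    [0,0,7],
    [0,0,7],
    [0,0,7],
    [0,0,7],
    [0,0,7],
    [0,0,7]
  ]
}}

```text
time: 19.2
eef_pos: [0.4799, -0.2488, 0.1458]
eef_rot: [[0.33, 0.944, -0.001], [0.944, -0.33, -0.002], [-0.002, -0.0, -1.0]]
wrist_force: [-3.9, -5.3, 7.1]
finger_gap: 0.0309
grasp_force: 41.6
```

Call:
{"op": "jog_arm", "data": {
  "dp": [
    [0,0,0.1],
    [0,0,0.1],
    [0,0,0.1],
    [0,0,0.1],
    [0,0,0.1],
    [0,0,0.1],
    [0,0,0.1],
    [0,0,0.1],
    [0,0,0.1],
    [0,0,0.1]
  ],
  "angular": [
    [0,0,7],
    [0,0,7],
    [0,0,7],
    [0,0,7],
    [0,0,7],
    [0,0,7],
    [0,0,7],
    [0,0,7],
    [0,0,7],
    [0,0,7]
  ]
}}

```text
time: 20.03
eef_pos: [0.4804, -0.2486, 0.1449]
eef_rot: [[1.0, 0.013, 0.001], [0.013, -1.0, -0.001], [0.001, 0.001, -1.0]]
wrist_force: [-1.9, -3.5, 5.8]
finger_gap: 0.0309
grasp_force: 35.7
```

Run:
```python
from h import *
s=arm.state(); print(s['eef_pos'],np.round(s['qpos'],1),s['wrist_force'],s['moment'],s['grasp_force'],s['finger_gap'])
```

```text
[ 0.48042792 -0.24855148  0.14493618] [-35.5   8.1  95.8  -0.   76.1  53.8] [-1.85348988 -3.46935708  5.83909054] [-0.50486108  0.74380868  0.15704283] 35.721845626831055 0.030877839274642636
```

Call:
{"op": "jog_arm", "data": {
  "dp": [
    [0,0,0],
    [0,0,0],
    [0,0,0],
    [0,0,0],
    [0,0,0],
    [0,0,0],
    [0,0,0],
    [0,0,0],
    [0,0,0],
    [0,0,0]
  ],
  "angular": [
    [0,0,7],
    [0,0,7],
    [0,0,7],
    [0,0,7],
    [0,0,7],
    [0,0,7],
    [0,0,7],
    [0,0,7],
    [0,0,0],
    [0,0,0]
  ]
}}

```text
time: 20.87
eef_pos: [0.4802, -0.2489, 0.1446]
eef_rot: [[0.574, -0.819, -0.0], [-0.819, -0.574, -0.002], [0.001, 0.001, -1.0]]
wrist_force: [-1.1, -5.2, 2.1]
finger_gap: 0.0315
grasp_force: 38.9
```

Call:
{"op": "jog_arm", "data": {
  "dp": [
    [0,0,0],
    [0,0,0],
    [0,0,0],
    [0,0,0],
    [0,0,0],
    [0,0,-10],
    [0,0,-20],
    [0,0,-30],
    [0,0,-35],
    [0,0,-35]
  ],
  "angular": [
    [0,0,0],
    [0,0,0],
    [0,0,0],
    [0,0,0],
    [0,0,0],
    [0,0,0],
    [0,0,0],
    [0,0,0],
    [0,0,0],
    [0,0,0]
  ],
  "hand": 75
}}

```text
time: 21.7
eef_pos: [0.48, -0.2477, 0.2762]
eef_rot: [[0.575, -0.818, -0.0], [-0.818, -0.575, 0.0], [-0.0, 0.0, -1.0]]
wrist_force: [0.6, -0.4, 0.1]
finger_gap: 0.0748
grasp_force: 0.0
```

Run:
```python
from h import *
s=arm.state(); print(s['eef_pos'],s['finger_gap'],np.round(s['wrist_force'],1))
c=cal("side"); sd=arm.grab_frame("side"); cv2.imwrite("pics/s8_full.png",sd)
prev=cv2.imread("pics/s7_full.png")
def hsv(i,lo,hi,box):
    x0,y0,x1,y1=box; h=cv2.cvtColor(i[y0:y1,x0:x1],cv2.COLOR_BGR2HSV); m=cv2.inRange(h,lo,hi)
    ys,xs=np.nonzero(m); return len(xs),(xs.mean()+x0).round(2),(ys.mean()+y0).round(2),ys.min()+y0,ys.max()+y0
for n,i in(("before",prev),("after",sd)):
    print(n,"orange",hsv(i,(3,140,60),(14,255,255),(345,200,375,235)),"lime mark",hsv(i,(33,120,80),(50,255,255),(325,222,345,235)),"foot",hsv(i,(33,120,40),(50,255,255),(340,236,372,270)))
# arm underside blue edge: fit tilt of blue arm between mark and end
    h=cv2.cvtColor(i,cv2.COLOR_BGR2HSV); m=cv2.inRange(h,(100,90,20),(130,255,255)); cols=range(330,358,3)
    print([ (k,np.nonzero(m[220:245,k])[0].mean().round(1)+220) for k in cols if m[220:245,k].any()])
s0=cv2.imread("pics/s5_full.png"); h=cv2.cvtColor(s0,cv2.COLOR_BGR2HSV); m=cv2.inRange(h,(100,90,20),(130,255,255)); print("level",[(k,np.nonzero(m[200:232,k])[0].mean().round(1)+200) for k in range(330,358,3) if m[200:232,k].any()])
```

```text
[ 0.47997234 -0.24774818  0.27617169] 0.07475064906156757 [ 0.6 -0.4  0.1]
before orange (109, np.float64(357.69), np.float64(217.73), np.int64(210), np.int64(228)) lime mark (41, np.float64(335.07), np.float64(228.68), np.int64(227), np.int64(230)) foot (220, np.float64(358.41), np.float64(252.66), np.int64(242), np.int64(267))
[(330, np.float64(233.0)), (333, np.float64(234.0)), (336, np.float64(234.0)), (339, np.float64(234.0)), (342, np.float64(233.5)), (345, np.float64(233.5)), (348, np.float64(234.0)), (351, np.float64(234.5)), (354, np.float64(235.5)), (357, np.float64(237.0))]
after orange (105, np.float64(356.9), np.float64(217.96), np.int64(210), np.int64(229)) lime mark (43, np.float64(335.09), np.float64(228.47), np.int64(227), np.int64(230)) foot (224, np.float64(358.42), np.float64(252.6), np.int64(241), np.int64(267))
[(330, np.float64(233.0)), (333, np.float64(233.5)), (336, np.float64(234.0)), (339, np.float64(234.0)), (342, np.float64(232.5)), (345, np.float64(233.0)), (348, np.float64(233.0)), (351, np.float64(233.5)), (354, np.float64(234.8)), (357, np.float64(236.0))]
level [(330, np.float64(215.5)), (333, np.float64(216.0)), (336, np.float64(216.0)), (339, np.float64(216.5)), (342, np.float64(216.5)), (345, np.float64(215.6)), (348, np.float64(216.5)), (351, np.float64(217.0)), (354, np.float64(218.5)), (357, np.float64(219.8))]
```

Call:
{"op": "jog_arm", "data": {
  "dp": [
    [0,0,27],
    [0,0,30],
    [0,0,0],
    [0,0,0]
  ],
  "angular": [
    [0,0,0],
    [0,0,0],
    [0,0,0],
    [0,0,0]
  ]
}}

```text
time: 22.08
eef_pos: [0.4799, -0.2478, 0.2171]
eef_rot: [[0.575, -0.818, -0.002], [-0.818, -0.575, 0.001], [-0.002, 0.001, -1.0]]
wrist_force: [-0.3, 0.3, 2.3]
finger_gap: 0.0753
grasp_force: 0.0
```

Run:
```python
from h import *
wr=arm.grab_frame("wrist"); cv2.imwrite("pics/w8_full.png",wr)
for n in("w7","w8"):
    i=cv2.imread(f"pics/{n}_full.png"); h=cv2.cvtColor(i,cv2.COLOR_BGR2HSV)[220:310,270:350]
    o=cv2.inRange(h,(2,130,50),(16,255,255)); g=cv2.inRange(h,(0,0,90),(180,90,255)); 
    hull=cv2.convexHull(cv2.findNonZero(o)); m=np.zeros_like(o); cv2.fillConvexPoly(m,hull,255); g&=m
    for k,mm in(("orange",o),("grey inside",g)):
        ys,xs=np.nonzero(mm); print(n,k,len(xs),(xs.mean()+270).round(1) if len(xs) else 0,(ys.mean()+220).round(1) if len(xs) else 0)
```

```text
w7 orange 3228 314.4 271.1
w7 grey inside 178 307.2 286.4
w8 orange 3207 316.4 267.3
w8 grey inside 188 305.2 282.0
```

The white mark kept its place relative to the gripper, so the handle turned the full 260° or so with it. I'll back off and hand in.

Call:
{"op": "jog_arm", "data": {
  "dp": [
    [0,0,-30],
    [0,0,-35],
    [0,0,-30],
    [0,0,0],
    [0,0,0]
  ],
  "angular": [
    [0,0,0],
    [0,0,0],
    [0,0,0],
    [0,0,0],
    [0,0,0]
  ]
}}

```text
time: 22.55
eef_pos: [0.4809, -0.2484, 0.3158]
eef_rot: [[0.575, -0.818, 0.004], [-0.818, -0.575, -0.003], [0.005, -0.002, -1.0]]
wrist_force: [-0.1, 0.5, -0.6]
finger_gap: 0.0752
grasp_force: 0.0
```

```bash
python3 -c "
from workcell import arm
print(arm.state()['wrist_force']); print(arm.sign_off())"
```

```text
[-0.07333011  0.45432103 -0.57456036]
the job is handed in; nothing more can be done
None
```

The job is handed in at about 22.6 s: the leg's foot is on the anvil between the stops, the jaw was pressed down until its arm tilted and resisted (17.5 N), the handle was then turned about 260° clockwise, and the gripper has let go; clamp force and final bystander positions were not measured directly.

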